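Turn a display module over in a rework frame and lock it

ROBOT

A 6-joint arm with a two-finger parallel gripper is mounted at the origin on the work surface. World frame = base frame: x ahead of the robot, y to its left, z up, the work surface at z = 0. Lengths are in mm, angles in rad, forces in N, time in s.
With the tool pointing down it reaches from about 400 to 925 mm from the base axis. Payload 12.5 kg.
Tool frame: the origin (TCP) lies at the very end of the fingers, on their centre line; the grasp point (between the pads) lies 19 mm behind it; x points along the fingers, y is the direction in which the jaws open and shut, and the axes are right-handed (so a half turn about x gives the same grasp; the last joint's range is limited). The gripper opens to 95 mm and grips with 3 to 60 N. Pads are 20 mm wide; open, the fingers measure 119 mm over their backs; the gripper's body (75 mm by 180 mm) begins 59 mm behind the grasp point.
Start: joints at [1.136, 0.491, 1.559, -0, 1.092, -0.106], TCP at [201.801, 591.543, 214.661] pointing down, gripper open.
Joint ranges: [-3.1, 3.1], [-0.84, 2.19], [0.05, 2.79], [-1.13, 4.28], [0.06, 2.93], [-2.69, 2.69]. Speed limits (rad/s): [2.22, 2.22, 2.79, 3.14, 3.14, 3.14].

INTERFACE

Orientations are given as [roll, pitch, yaw] about the fixed x, y, z axes, in that order (R = Rz(yaw) Ry(pitch) Rx(roll)).
In Python, from cell import * gives the robot as it stands.
- The arm moves only by the tool step_arm, never from a script. Its argument "steps" is a list of rows, each a list of 4 numbers: the shift along the tool's x, y, z in units of 50 mm (1.0 is 50 mm), then the turn about the tool's x in units of 8 degrees (1.0 is 8 degrees). A call has 1 to 20 rows; each row shifts and turns the commanded pose from where the row before left it, along the tool's axes as they then stand; what a row does not reach is not made up. A row lasts 1/8 s, in which the tool goes at most 62.5 mm and 10.7 degrees, less where a joint would pass 70% of its speed; a pose out of reach is approached as far as the arm can. A call is refused whole if a number of a shift passes 1 or a number of a turn 1, either way. A call with a gripper value outside its range is refused whole. "jaw" is the closure, from 0 (fully open) to 1 (shut), set as the call begins (left out, the last holds). The fingers move at their own pace and stop on an object; the grip force is fixed at half the most. Time passes only in rows, so rows that do not move let the fingers close. It gives the time, the measured TCP pose, the force and the opening at its end, in the units of the state.
- state(): the state, without advancing time (a new reading comes with each control period).
- read_camera(name): name is "scene" or "top" or "wrist"; returns the picture (420x560x3 uint8, red, green, blue); there is no depth.
- camera_info(name): a dict with "mtx" (3x3 intrinsics, pixels), "eye" and "attitude" of the camera in the world; the wrist camera has in their place "hand_eye" (4x4, takes a point from camera to tool coordinates, whose origin is the TCP and whose axes are the tool frame's). Camera axes: x right, y down, z forward; pixel columns grow to the right and rows downward; lengths in mm; the calibration is good to about 2 mm. A picture is of the moment at which its call begins: read the wrist's pose just before it. camera_info takes no time and is no camera call.
- job_done(): hands the job in, once; it reports no verdict.
The state is a dict: "t": time; "joints": joint angles; "qvel": joint speeds; "tau": joint torques, N m; "eef_pos": TCP position; "tcp_rot": TCP orientation; "ft_force": force on the tool from outside, world axes, zero at the start; "moment": the same for the moment, N m; "opening": opening from 0.0 (shut) to 1.0 (fully open).
Only numpy, scipy, OpenCV 4.12 (cv2) and the standard library are available. Lean on these libraries where they do the work, as an engineer would, in place of code of your own. Each camera call takes 0.05 s, during which the arm holds its last target.

TASK

The display module clamped in the rework frame lies face up: take its orange handle bar and stand the module up on edge (within about 45 degrees of upright), let go so that the stiff hinge holds it alone, then take it again and lay it right over, back side up, until it meets its stop. Then turn the red lock knob clockwise until the high point of its brass cam presses the sprung follower fully in, and let go. Do not press on the module itself with the fingers, and leave everything else on the bench where it is.

Things in the scene. Friction and masses are not known exactly. Their poses are not given: they have to be found in the camera images.
- frame: Rework frame, fixed. Origin: on the bench, centre of its base plate (170 along x, 260 along y, 12 mm thick). x points away from the robot, y left, z up. Two posts (32 x 14 mm in plan, 160 mm high) at y = +-112 mm carry a blue cradle, 124 mm wide (x), 188 mm long (y), that turns about a line parallel to y through (0, 0, 150) mm. A column at y = -178 mm, right of the frame, carries the cam lock.
- board_turn (a joint): Cradle angle, rad. 0: level, module face up, handle bar on the frame's -x side (the robot's). Grows as the bar rises; 1.57: on edge, bar on top; then the bar goes down on the far side to a hard stop at 2.80 (back of module up, bar 36 mm above the axis). Lower stop -0.35. A stiff hinge, friction 0.30 N m, keeps any angle: about 3 N at the bar moves it.
- handle (a point): Centre of the orange bar, 106 mm from the turning axis: frame x = -106 cos(a), y = 0, z = 150 + 106 sin(a) mm at cradle angle a. The bar is 114 mm long along y; its section is 24 mm in the cradle's plane by 12 mm across. Arms at y = +-52 mm leave an open slot 32 x 94 mm between bar and cradle. Axes turn with the cradle: x from bar to turning axis, z on the glass side.
- module: Display module clamped in the cradle: green circuit board 106 x 166 x 4 mm with a black display, 9 mm high over the turning axis, on its face. Origin: 1 mm over the turning axis at the centre; z points out of the glass. Not to be pressed with the fingers.
- lock_knob (a joint): Knob angle, rad, 0 to 2.30, growing clockwise seen from above, upright axis. The cam's high point lies under the white mark: at 0 it points to the frame's -x, at 1.57 to the frame's +y, straight at the follower (locked). It starts unlocked. Friction of 0.06 N m holds it; from about 0.25 the cam pushes the follower and adds up to 0.06 N m.
- knob_grip (a point): Grip point of the knob, on its axis, at frame (0, -178, 180) mm: a red upright bar 44 mm long, 12 mm thick, from 162 to 196 mm height. The point's x axis runs along the bar, its -x end has the white mark; it turns with the knob. Below it: a black neck of 20 mm diameter, then the brass cam, an eccentric disc of 32 mm diameter at 142 to 154 mm height.
- follower (a joint): Travel in m of the sprung steel follower between cam and brake disc: 0 when the cam is away; about 0.004 when the cam's high point is on it. From about 0.002 its rubber shoe brakes the cradle's steel disc.
- reagent_bottle: Bystander: clear bottle with blue cap, 56 mm diameter, 130 mm high. Origin under its centre.
- blue_cap_jar: Bystander: glass jar with blue cap, 48 mm diameter, 60 mm high, beside the frame. Origin under its centre.
- screwdriver: Bystander: screwdriver with yellow handle, 160 mm long, lying along its x.
- mouse: Bystander: black computer mouse, 100 x 58 x 29 mm. Origin under its centre.
- spare_module: Bystander: small spare display module lying flat, 70 x 110 x 11 mm. Origin under its centre.
- screw_tray: Bystander: blue screw tray with four compartments, 90 x 130 x 22 mm. Origin under its centre.
- dish: Bystander: shallow glass dish, 84 mm diameter, 16 mm high. Origin under its centre.

How it is judged:
By the outcome, as a careful person would: the job done as asked, in the order asked, and still so for the second after the job is handed in, with the robot touching nothing.
It also fails if it takes over 67 s, if anything falls off the work surface, if the arm or the gripper's body presses on something with over 40 N, if the wrist force passes 120 N, or if a joint passes its speed limit or range.

## Working session

There is one attempt and no reset: what is moved stays moved. The work goes in short steps, Python scripts to look and compute and a tool call to move; the robot and the scene stay as the last step left them, time stands still between calls to the robot, and variables do not carry over. Pictures are saved under pics/ and viewed, and the job is handed in when it is done.

Besides the shell and the picture viewer there is one more tool, called as name(argument=value, ...), one argument or row to a line, values as JSON. step_arm: Moves the arm, as the interface text tells. Its arguments: {"type":"object","properties":{"steps":{"type":"array","items":{"type":"array","items":{"type":"number"}}},"jaw":{"type":"number"}},"required":["steps"]}

```bash
ls; mkdir -p pics
python3 - <<'E'
from cell import *
import cv2
s=state();print(s)
for n in("scene","top","wrist"):
    im=read_camera(n);cv2.imwrite(f"pics/{n}0.png",im[:,:,::-1]);print(n,camera_info(n))
E
```

```text
pics
{'t': 0.0, 'joints': array([ 1.13643574e+00,  4.91546488e-01,  1.55945533e+00,  2.78799148e-06,
        1.09167862e+00, -1.05603288e-01]), 'qvel': array([-0.00038679, -0.00204523, -0.00095008, -0.00094332,  0.00021424,
       -0.00088074]), 'tau': array([ 1.75640503e-04, -6.12656808e+01, -2.58171272e+01,  6.92569907e-02,
        4.82405175e-02, -1.40739944e-04]), 'eef_pos': array([201.66962145, 591.31441951, 214.06783792]), 'tcp_rot': array([-1.67867273,  1.56970854, -2.00743132]), 'ft_force': array([-0.09305281,  0.91886557,  0.1765201 ]), 'moment': array([-0.01461195, -0.00659151,  0.01556052]), 'opening': 1.0024600652189362}
scene {'mtx': array([[399.1831117 ,   0.        , 284.35785552],
       [  0.        , 399.1831117 , 215.72488573],
       [  0.        ,   0.        ,   1.        ]]), 'eye': array([899.36290458, 614.26836515, 532.67093421]), 'attitude': array([-2.12219986, -0.02260608,  2.6470608 ])}
top {'mtx': array([[438.35813473,   0.        , 286.31988089],
       [  0.        , 438.35813473, 215.24599504],
       [  0.        ,   0.        ,   1.        ]]), 'eye': array([ 496.14197733,   18.06989516, 1005.5791694 ]), 'attitude': array([-3.08060217e+00, -2.93964900e-03, -1.57810315e+00])}
wrist {'mtx': array([[311.10171412,   0.        , 276.07075703],
       [  0.        , 311.10171412, 206.7761475 ],
       [  0.        ,   0.        ,   1.        ]]), 'hand_eye': array([[-1.12153447e-03, -2.53575478e-01,  9.67314953e-01,
        -1.71395295e+02],
       [ 9.99999367e-01, -1.92294045e-04,  1.10902111e-03,
         1.13575245e-01],
       [-9.52116529e-05,  9.67315584e-01,  2.53575533e-01,
        -7.03951643e+01],
       [ 0.00000000e+00,  0.00000000e+00,  0.00000000e+00,
         1.00000000e+00]])}
```

View pics/scene0.png

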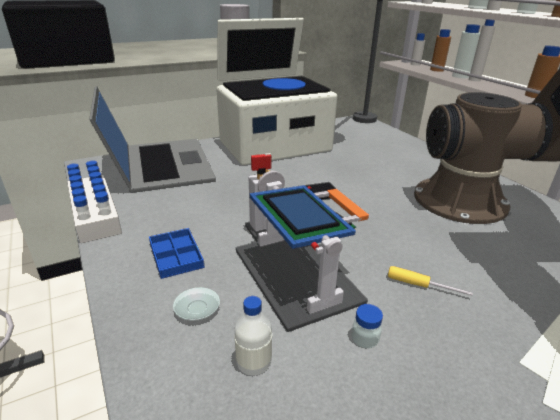

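View pics/top0.png

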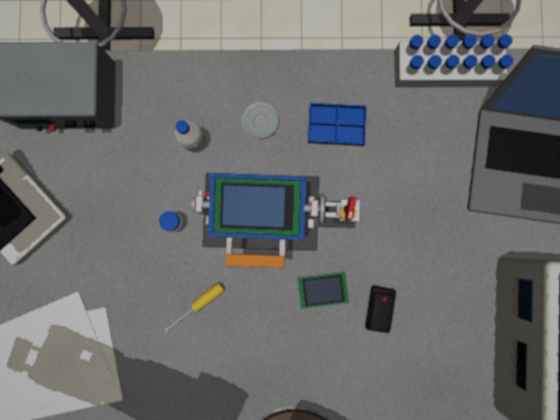

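View pics/wrist0.png

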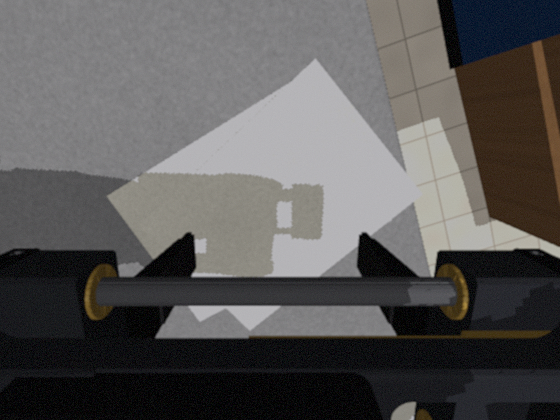

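The top view shows the orange bar at about (255,261), the cradle at (257,207) and the red knob at (351,209). The frame is turned only slightly. Next I'll measure these by mask and ray casting.

```bash
cat > h.py <<'E'
from cell import *
import numpy as np, cv2
from scipy.spatial.transform import Rotation as R
def cam(n,s=None):
    c=camera_info(n)
    if n!='wrist': return c['mtx'],R.from_euler('xyz',c['attitude']).as_matrix(),c['eye']
    T=np.eye(4);T[:3,:3]=R.from_euler('xyz',s['tcp_rot']).as_matrix();T[:3,3]=s['eef_pos'];T=T@c['hand_eye']
    return c['mtx'],T[:3,:3],T[:3,3]
def onz(C,uv,z):
    K,Rm,e=C
    d=Rm@np.linalg.inv(K)@np.array([uv[0],uv[1],1.]);return e+d*(z-e[2])/d[2]
def proj(C,p):
    K,Rm,e=C;q=K@(Rm.T@(np.array(p)-e));return q[:2]/q[2]
def hsv(im):return cv2.cvtColor(im,cv2.COLOR_RGB2HSV)
def comps(m,amin=20):
    n,l,st,c=cv2.connectedComponentsWithStats(m.astype(np.uint8));out=[]
    for i in range(1,n):
        if st[i,4]>=amin: out.append((st[i,4],c[i],cv2.minAreaRect(np.argwhere(l==i)[:,::-1].astype(np.float32)),l==i))
    return sorted(out,key=lambda o:-o[0])
def orange(im):
    h=hsv(im);return (h[...,0]>4)&(h[...,0]<16)&(h[...,1]>180)&(h[...,2]>90)
def red(im):
    h=hsv(im);return ((h[...,0]<4)|(h[...,0]>175))&(h[...,1]>150)&(h[...,2]>80)
def blue(im):
    h=hsv(im);return (h[...,0]>100)&(h[...,0]<125)&(h[...,1]>190)&(h[...,2]>80)
E
python3 - <<'E'
from h import *
im=cv2.imread('pics/top0.png')[:,:,::-1].copy()
C=cam('top')
for nm,f in(('or',orange),('red',red),('bl',blue)):
    for a,c,r,_ in comps(f(im)):
        z={'or':156,'red':196,'bl':155}[nm]
        print(nm,a,c.round(1),onz(C,c,z).round(1)[:2],'size',[round(x) for x in r[1]],round(r[2],1),[onz(C,p,z)[:2].round(1).tolist() for p in cv2.boxPoints(r)] if a>60 else '')
x=im[150:290,150:400];cv2.imwrite('pics/topz.png',cv2.resize(x,None,fx=3.2,fy=3.2,interpolation=cv2.INTER_CUBIC)[:,:,::-1])
im=cv2.imread('pics/scene0.png');cv2.imwrite('pics/scz.png',cv2.resize(im[140:330,220:390],None,fx=3.1,fy=3.1,interpolation=cv2.INTER_CUBIC))
E
```

```text
or 564 [254.5 260.1] [461.8  77.2] size [55, 10] 2.0 [[454.3, 130.8], [474.1, 130.1], [469.7, 23.4], [449.8, 24.2]]
red 97 [350.6 205.3] [ 563.2 -104. ] size [6, 23] 11.3 [[538.5, -93.7], [580.2, -102.7], [578.1, -113.0], [536.3, -104.0]]
red 29 [ 51.6 127.3] [713.5 453.1] size [5, 5] 90.0 
bl 1876 [336.7 124.1] [727.1 -85.4] size [55, 38] 3.0 [[693.3, -29.2], [768.7, -33.9], [762.3, -141.6], [686.9, -136.3]]
bl 173 [168.5 220.2] [540.  243.9] size [15, 18] 90.0 [[554.2, 260.6], [553.9, 225.6], [524.8, 225.4], [525.0, 260.3]]
bl 97 [452.   40.3] [ 895.4 -317.9] size [8, 11] 45.0 [[894.0, -303.8], [910.3, -320.3], [897.9, -331.9], [881.6, -315.5]]
bl 95 [469.2  40.4] [ 894.9 -352.2] size [10, 11] 45.0 [[895.8, -337.9], [911.1, -353.3], [896.7, -366.9], [881.4, -351.4]]
bl 92 [506.   60.8] [ 852.9 -424.1] size [9, 11] 45.0 [[852.5, -410.2], [867.7, -425.7], [854.4, -438.2], [839.2, -422.6]]
bl 89 [487.2  40.6] [ 894.4 -388.2] size [9, 10] 45.0 [[894.6, -374.8], [908.9, -389.3], [895.5, -401.8], [881.2, -387.3]]
bl 89 [470.1  61. ] [ 852.8 -352.5] size [8, 11] 45.0 [[851.9, -339.4], [86
[... 323 characters left out ...]
ize [9, 10] 45.0 [[851.7, -375.3], [865.9, -389.7], [852.5, -402.2], [838.4, -387.8]]
bl 86 [452.2  61.1] [ 852.9 -317. ] size [8, 11] 45.0 [[852.1, -303.6], [867.3, -319.0], [855.0, -330.6], [839.9, -315.2]]
bl 84 [416.   41.2] [ 893.9 -245.9] size [9, 10] 33.7 [[890.2, -233.1], [907.6, -244.9], [897.7, -258.9], [880.3, -247.1]]
bl 84 [434.3  61.2] [ 852.8 -281.3] size [9, 11] 26.6 [[847.3, -268.6], [866.7, -278.7], [858.5, -294.4], [839.0, -284.3]]
bl 83 [433.8  41. ] [ 894.1 -281.4] size [8, 10] 45.0 [[893.2, -268.9], [907.4, -283.2], [895.1, -294.9], [880.8, -280.5]]
bl 82 [416.4  61.5] [ 852.5 -245.6] size [8, 10] 45.0 [[851.5, -232.9], [865.7, -247.2], [853.4, -258.8], [839.3, -244.6]]
```

View pics/topz.png

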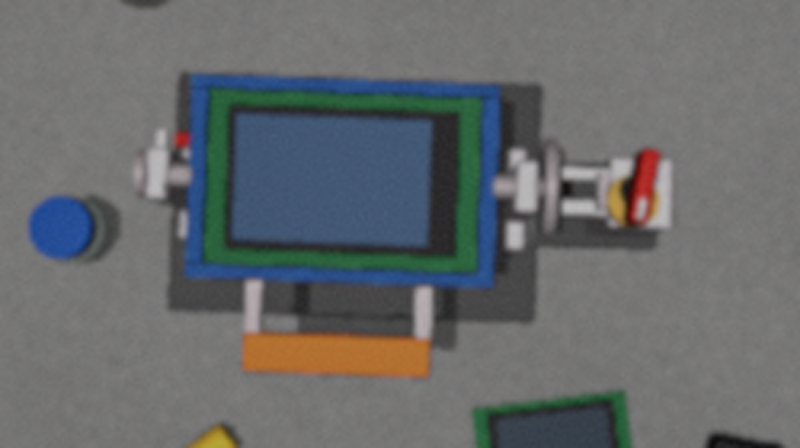

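View pics/scz.png

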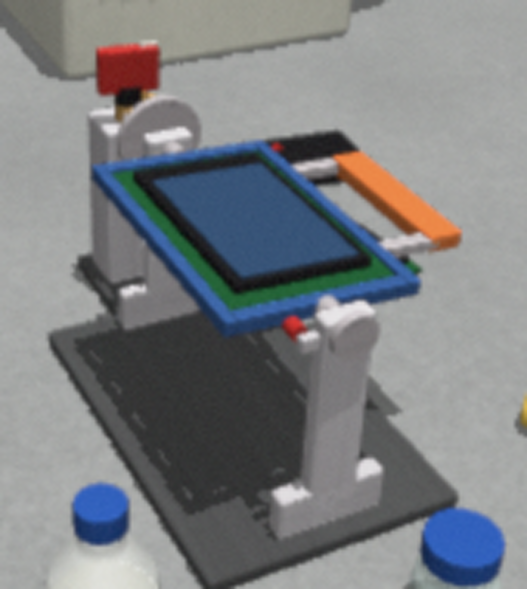

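Run:
```python
from h import *
im=cv2.imread('pics/scene0.png')[:,:,::-1].copy()
C=cam('scene');T=cam('top')
for a,c,r,m in comps(orange(im))[:3]: print('or',a,c.round(1),cv2.boxPoints(r).round(1).tolist())
for a,c,r,m in comps(red(im),8)[:4]: print('red',a,c.round(1),cv2.boxPoints(r).round(1).tolist())
th=np.radians(-2.4);Rz=np.array([[np.cos(th),-np.sin(th)],[np.sin(th),np.cos(th)]])
def F(x,y,z,O=(567.7,72.8)): return np.r_[np.array(O)+Rz@[x,y],z]
for nm,p in dict(barTopFarL=(-94,57,156),barTopNearL=(-118,57,156),tR=(-94,-57,156),nR=(-118,-57,156),base1=(85,130,12),base2=(85,-130,12),base3=(-85,130,12),base4=(-85,-130,12),knobtop=(0,-178,196),knobx=(22,-178,196),cr1=(62,94,150),cr2=(62,-94,150)).items():
    print(nm,F(*p).round(0),'scene',proj(C,F(*p)).round(1),'top',proj(T,F(*p)).round(1))
print('scene zoom px = 220+x/3.1,140+y/3.1 ; top zoom 150+x/3.2')
```

```text
or 95 [341.8 203.9] [[328.3999938964844, 194.8000030517578], [330.70001220703125, 192.10000610351562], [355.20001220703125, 212.8000030517578], [352.8999938964844, 215.5]]
red 254 [260.6 161.5] [[251.0, 155.0], [270.0, 155.0], [270.0, 169.0], [251.0, 169.0]]
red 29 [314.1 244.8] [[310.3999938964844, 244.10000610351562], [314.79998779296875, 241.1999969482422], [317.70001220703125, 245.5], [313.29998779296875, 248.5]]
barTopFarL [476. 134. 156.] scene [358.6 213.9] top [225.2 252.8]
barTopNearL [452. 135. 156.] scene [369.3 211.2] top [224.7 265.3]
tR [471.  20. 156.] scene [326.4 187.4] top [284.2 254.9]
nR [447.  21. 156.] scene [336.3 185.3] top [283.8 267.3]
base1 [658. 199.  12.] scene [286.5 328.3] top [205.2 171.6]
base2 [647. -61.  12.] scene [234.4 246.4] top [319.  175.5]
base3 [488. 206.  12.] scene [368.  299.2] top [201.8 246.1]
base4 [477. -54.  12.] scene [302.4 229.1] top [316.8 250.1]
knobtop [ 560. -105.  196.] scene [260.7 154.8] top [351.2 206.9]
knobx [ 582. -106.  196.] scene [251.1 156.4] top [351.5 195.1]
cr1 [634. 164. 150.] scene [291.6 248.3] top [210.2 172.5]
cr2 [626. -24. 150.] scene [248.6 196.7] top [305.8 175.9]
scene zoom px = 220+x/3.1,140+y/3.1 ; top zoom 150+x/3.2
```

```bash
cat >> h.py <<'E'
TH=np.radians(-2.4);O=np.array([567.5,72.8])
FX=np.array([np.cos(TH),np.sin(TH)]);FY=np.array([-np.sin(TH),np.cos(TH)])
def F(x,y,z): return np.r_[O+FX*x+FY*y,z]
def tool(s=None):
    s=s or state();return s['eef_pos'],R.from_euler('xyz',s['tcp_rot']).as_matrix()
def go(target,jdir=None,s=None):
    """print units: first turn, then tool shift after turn; jdir = wanted world xy angle of tool y (deg, mod 180)"""
    p,M=tool(s)
    y=np.degrees(np.arctan2(M[1,1],M[0,1]));print('tool y yaw',round(y,2),'down',M[:,0].round(3),'pos',p.round(1))
    if jdir is not None:
        d=(y-jdir+90)%180-90   # rot about down axis reduces yaw
        print('turn units',round(d/8,3)); M=M@R.from_euler('x',d,degrees=True).as_matrix()
    u=M.T@(np.array(target)-p)/50;print('shift units',u.round(3))
E
python3 - <<'E'
from h import *
s=state();print(s['joints'].round(3))
go(F(-106,0,230),-2.4)
go(F(-106,0,230),177.6)
E
```

```text
[ 1.136  0.491  1.559  0.     1.092 -0.106]
tool y yaw 71.16 down [-0.    -0.001 -1.   ] pos [201.7 591.4 214.2]
turn units 9.195
shift units [-0.311  5.623 10.056]
tool y yaw 71.16 down [-0.    -0.001 -1.   ] pos [201.7 591.4 214.2]
turn units 9.195
shift units [-0.311  5.623 10.056]
```

step_arm(
  steps=[
    [-0.2, 0, 0, 1],
    [-0.2, 0, 0, 1],
    [-0.2, 0, 0, 1],
    [-0.2, 0, 0, 1],
    [-0.2, 0, 0, 1],
    [-0.2, 0, 0, 1],
    [-0.2, 0, 0, 1],
    [-0.2, 0, 0, 1],
    [-0.2, 0, 0, 1],
    [0, 0, 0, 0.2],
  ],
  jaw=0,
)

```text
t: 1.4
eef_pos: [201.9, 591.6, 305.0]
tcp_rot: [2.767, 1.57, 1.154]
ft_force: [-0.2, 0.1, -1.5]
opening: 0.998
```

step_arm(
  steps=[
    [0, 0.3, 0.5, 0],
    [0, 0.35, 0.62, 0],
    [0, 0.35, 0.62, 0],
    [0, 0.35, 0.62, 0],
    [0, 0.35, 0.62, 0],
    [0, 0.35, 0.62, 0],
    [0, 0.35, 0.62, 0],
    [0, 0.35, 0.62, 0],
    [0, 0.35, 0.62, 0],
    [0, 0.35, 0.62, 0],
    [0, 0.35, 0.62, 0],
    [0, 0.35, 0.62, 0],
    [0, 0.35, 0.62, 0],
    [0, 0.35, 0.62, 0],
    [0, 0.35, 0.62, 0],
    [0, 0.35, 0.62, 0],
    [0, 0, 0, 0],
    [0, 0, 0, 0],
  ],
)

```text
t: 3.65
eef_pos: [457.8, 90.4, 304.2]
tcp_rot: [-1.786, 1.57, 2.885]
ft_force: [-0.4, 0.4, 0.6]
opening: 0.999
```

Run:
```python
from h import *
s=state();print(s['t'],s['joints'].round(3));go(F(-106,0,230),-2.4,s)
im=read_camera('wrist');cv2.imwrite('pics/w1.png',im[:,:,::-1])
C=cam('wrist',s)
for a,c,r,m in comps(orange(im))[:2]: print('or',a,c.round(1),r[1],r[2],[onz(C,p,152)[:2].round(1).tolist() for p in cv2.boxPoints(r)],onz(C,c,152))
```

```text
3.65 [0.053 0.171 1.797 0.    1.174 0.095]
tool y yaw -2.39 down [-0.001  0.    -1.   ] pos [457.8  90.4 304.2]
turn units 0.002
shift units [1.485 0.088 0.259]
or 599 [279.1 214. ] (70.0, 20.0) 90.0 [[451.6, 103.1], [472.6, 102.2], [470.2, 22.9], [447.8, 23.8]] [460.89979596  68.71822124 152.        ]
or 46 [284.5 249.3] (9.0, 9.0) 90.0 [[460.5, 34.1], [470.5, 33.7], [470.2, 22.9], [460.1, 23.3]] [465.3268598   27.57472939 152.        ]
```

View pics/w1.png

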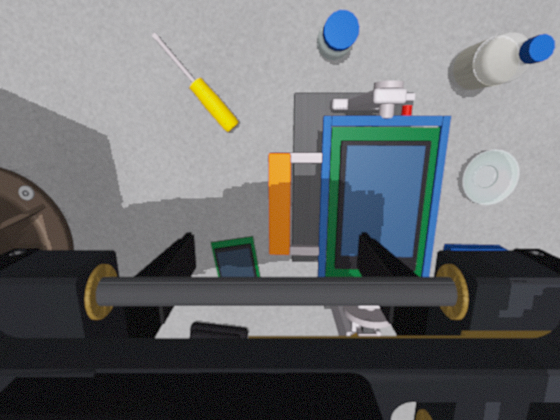

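The wrist view shows the bar at columns 269–291, rows 152–255, with both arms visible at rows 158 and 250.

Run:
```python
from h import *
s=state();C=cam('wrist',s)
im=cv2.imread('pics/w1.png')[:,:,::-1].copy();h=hsv(im)
m=(h[...,0]>4)&(h[...,0]<17)&(h[...,1]>150)&(h[...,2]>80)
m[262:]=0;m[:,:260]=0;m[:,300:]=0
a,c,r,mm=comps(m)[0];print(a,c,cv2.boundingRect(mm.astype(np.uint8)))
for row in(165,200,230,250):
    k=np.where(mm[row])[0];q=[onz(C,(x,row),151)[:2].round(1) for x in(k[0]-.5,k[-1]+.5)];print(row,k[0],k[-1],q,np.linalg.norm(q[0]-q[1]))
k=np.where(mm[:,275])[0];
for row in(k[0]-.5,k[-1]+.5):print(row,onz(C,(280,row),151).round(1))
print(F(-106,0,151), FX)
for z in (140,145,151,156):  print(z,onz(C,(280,c[1]),z).round(1))
```

```text
1480 [279.26351351 218.00675676] (269, 163, 22, 92)
165 290 290 [array([473.8, 121.3]), array([474.8, 121.3])] 1.0
200 269 289 [array([450.1,  84.7]), array([472.7,  83.8])] 22.617913254763323
230 269 289 [array([448.5,  50.8]), array([471.6,  49.9])] 23.117525819170204
250 269 288 [array([447.4,  27.3]), array([469.8,  26.3])] 22.422310318073862
184.5 [463.1 101.1 151. ]
254.5 [460.1  21.3 151. ]
[461.59298001  77.2388193  151.        ] [ 0.99912283 -0.04187565]
140 [461.7  60.8 140. ]
145 [461.7  62.3 145. ]
151 [461.7  64.1 151. ]
156 [461.7  65.6 156. ]
```

step_arm(
  steps=[
    [0, 0.09, 0.26, 0],
    [0.4, 0, 0, 0],
    [0.5, 0, 0, 0],
    [0.5, 0, 0, 0],
    [0.4, 0, 0, 0],
    [0, 0, 0, 0],
    [0, 0, 0, 0],
  ],
  jaw=0.47,
)

```text
t: 4.58
eef_pos: [462.5, 76.9, 215.4]
tcp_rot: [1.669, 1.57, 0.056]
ft_force: [0.0, -0.1, 0.3]
opening: 0.53
```

Run:
```python
from h import *
s=state();print(s['t'],s['opening']);go(F(-106,0,128),-2.4,s)
im=read_camera('wrist');cv2.imwrite('pics/w2.png',im[:,:,::-1])
im=read_camera('scene');cv2.imwrite('pics/s2.png',cv2.resize(im[60:340,180:470],None,fx=2,fy=2)[:,:,::-1])
```

```text
4.575 0.5297520792810136
tool y yaw -2.42 down [ 0.001  0.    -1.   ] pos [462.5  76.9 215.4]
turn units -0.002
shift units [ 1.747 -0.021 -0.005]
```

View pics/w2.png

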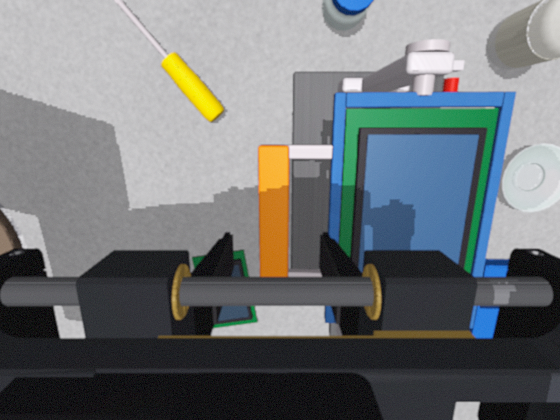

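View pics/s2.png

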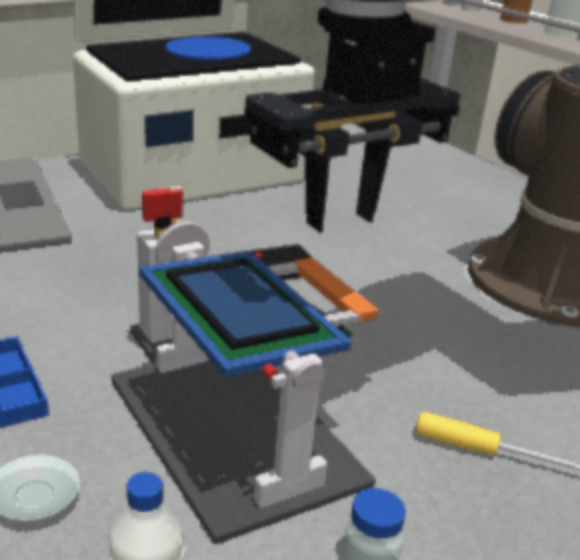

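The open fingers straddle the bar column (259–290), and the slot lies to its right, so I'll descend.

step_arm(
  steps=[
    [0.35, 0, 0, 0],
    [0.35, 0, 0, 0],
    [0.35, 0, 0, 0],
    [0.35, 0, 0, 0],
    [0.35, 0, 0, 0],
    [0, 0, 0, 0],
    [0, 0, 0, 0],
  ],
)

```text
t: 5.55
eef_pos: [462.6, 77.0, 128.0]
tcp_rot: [1.709, 1.57, 0.095]
ft_force: [0.5, 0.0, 0.5]
opening: 0.529
```

step_arm(
  steps=[
    [0, 0, 0, 0],
    [0, 0, 0, 0],
    [0, 0, 0, 0],
    [0, 0, 0, 0],
  ],
  jaw=1,
)

```text
t: 6.05
eef_pos: [460.6, 77.1, 127.0]
tcp_rot: [-1.559, 1.568, 3.111]
ft_force: [-7.7, 0.7, 4.7]
opening: 0.25
```

Run:
```python
from h import *
s=state();print(s['t'],s['opening']*95,s['ft_force']);go(F(-106,0,128),-2.4,s)
im=read_camera('scene');cv2.imwrite('pics/s3.png',cv2.resize(im[60:340,180:470],None,fx=2,fy=2)[:,:,::-1])
```

```text
6.05 23.747052872784252 [-7.6626155   0.66516795  4.65737006]
tool y yaw -2.43 down [-0.003  0.    -1.   ] pos [460.6  77.1 127. ]
turn units -0.004
shift units [-0.02   0.019 -0.004]
```

View pics/s3.png

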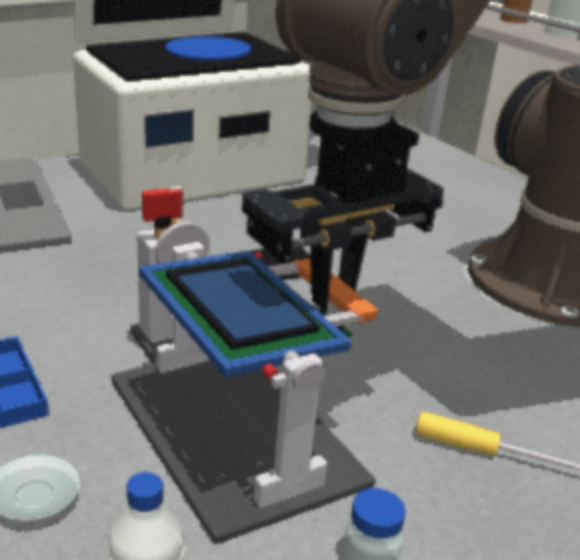

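step_arm(
  steps=[
    [-0.21, 0, 0, 0],
    [-0.21, 0.02, 0, 0],
    [-0.21, 0.04, 0, 0],
    [-0.2, 0.06, 0, 0],
    [-0.195, 0.08, 0, 0],
  ],
)

```text
t: 6.72
eef_pos: [468.1, 76.7, 178.0]
tcp_rot: [-1.539, 1.561, 3.131]
ft_force: [-18.5, 1.7, -1.7]
opening: 0.264
```

step_arm(
  steps=[
    [-0.185, 0.1, 0, 0],
    [-0.175, 0.12, 0, 0],
    [-0.16, 0.135, 0, 0],
    [-0.15, 0.15, 0, 0],
  ],
)

```text
t: 7.22
eef_pos: [487.6, 76.0, 212.4]
tcp_rot: [-1.534, 1.548, 3.136]
ft_force: [-57.2, 1.4, 41.7]
opening: 0.257
```

Run:
```python
from h import *
s=state();print(s['t'],s['opening']*95,s['ft_force'],s['moment']);go(F(-106*np.cos(.85),0,132+106*np.sin(.85)),-2.4,s)
im=read_camera('scene');cv2.imwrite('pics/s4.png',cv2.resize(im[60:340,180:470],None,fx=2,fy=2)[:,:,::-1])
```

```text
7.225 24.447812916248495 [-57.20555552   1.38112953  41.67289607] [1.40454046e-01 1.09751366e+01 8.64915903e-03]
tool y yaw -2.39 down [-0.023  0.    -1.   ] pos [487.6  76.  212.4]
turn units 0.001
shift units [ 0.01   0.2   -0.004]
```

View pics/s4.png

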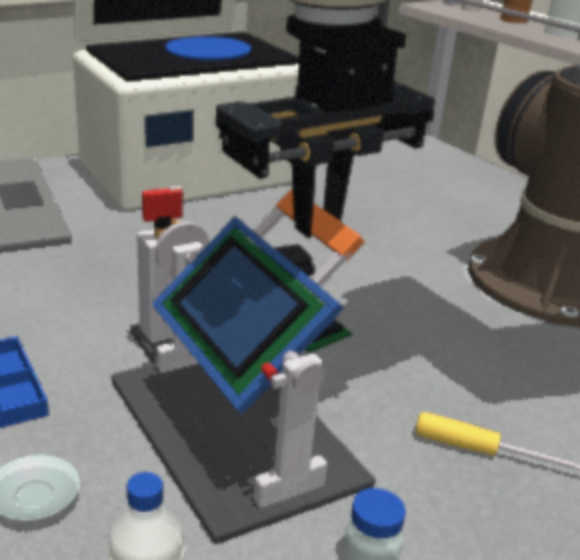

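Run:
```python
from h import *
C=cam('scene')
print('obs: lower(300,264) left(257.5,211) right(350,214) top(298.5,170); bar far-right end (361,180), left top (320,156)')
for a in(.6,.7,.8,.9,1.0,1.1):
    def P(x,y,n): # x along from axis away from bar
        return proj(C,F(x*np.cos(a)+n*np.sin(a),y,150-x*np.sin(a)+n*np.cos(a))).round(0).tolist()
    print(a,'lower',P(62,94,0),'left',P(62,-94,0),'right',P(-62,94,0),'top',P(-62,-94,0),'bar',P(-106,57,0),P(-106,-57,0))
```

```text
obs: lower(300,264) left(257.5,211) right(350,214) top(298.5,170); bar far-right end (361,180), left top (320,156)
0.6 lower [297.0, 264.0] left [254.0, 211.0] right [352.0, 215.0] top [300.0, 171.0] bar [359.0, 188.0] [326.0, 164.0]
0.7 lower [299.0, 265.0] left [256.0, 212.0] right [351.0, 213.0] top [299.0, 169.0] bar [357.0, 185.0] [323.0, 160.0]
0.8 lower [301.0, 267.0] left [258.0, 214.0] right [349.0, 211.0] top [297.0, 167.0] bar [354.0, 182.0] [320.0, 157.0]
0.9 lower [303.0, 268.0] left [260.0, 215.0] right [347.0, 210.0] top [295.0, 166.0] bar [350.0, 179.0] [317.0, 154.0]
1.0 lower [306.0, 269.0] left [262.0, 216.0] right [345.0, 208.0] top [293.0, 165.0] bar [347.0, 176.0] [313.0, 152.0]
1.1 lower [308.0, 269.0] left [265.0, 217.0] right [342.0, 207.0] top [290.0, 164.0] bar [342.0, 174.0] [309.0, 150.0]
```

The cradle stands at about 0.68 rad. The bar has slipped toward the fingertips and is loading the wrist, so I'll open a little to relieve it, then re-centre deeper.

step_arm(
  steps=[
    [0, -0.12, 0, 0],
    [0, -0.12, 0, 0],
    [0, 0, 0, 0],
    [0, 0, 0, 0],
  ],
  jaw=0.62,
)

```text
t: 7.78
eef_pos: [485.9, 76.0, 212.0]
tcp_rot: [1.712, 1.57, 0.098]
ft_force: [0.2, 1.3, 0.0]
opening: 0.378
```

Run:
```python
from h import *
s=state();print(s['t'],s['opening']*95,s['ft_force'],s['moment']);go(F(-106*np.cos(.68),0,136+106*np.sin(.68)),-2.4,s)
im=read_camera('scene');cv2.imwrite('pics/s5.png',cv2.resize(im[60:340,180:470],None,fx=2,fy=2)[:,:,::-1])
```

```text
7.775 35.91709237015237 [0.21910783 1.33431658 0.02790476] [-0.10171983  0.04984287  0.00988089]
tool y yaw -2.44 down [ 0.001  0.    -1.   ] pos [485.9  76.  212. ]
turn units -0.006
shift units [ 0.188 -0.015 -0.005]
```

View pics/s5.png

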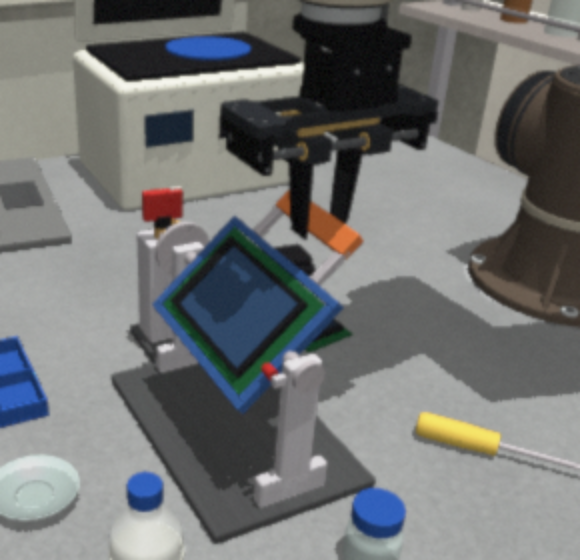

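step_arm(
  steps=[
    [0.1, 0, 0, 0],
    [0.1, 0.06, 0, 0],
    [-0.135, 0.14, 0, 0],
    [-0.135, 0.14, 0, 0],
    [-0.11, 0.165, 0, 0],
    [-0.11, 0.165, 0, 0],
    [0, 0, 0, 0],
  ],
)

```text
t: 8.7
eef_pos: [519.6, 74.6, 227.6]
tcp_rot: [1.696, 1.57, 0.083]
ft_force: [-2.7, 0.1, 2.5]
opening: 0.38
```

step_arm(
  steps=[
    [-0.08, 0.185, 0, 0],
    [-0.08, 0.185, 0, 0],
    [-0.05, 0.2, 0, 0],
    [-0.05, 0.2, 0, 0],
    [-0.015, 0.17, 0, 0],
    [-0.015, 0.17, 0, 0],
    [0, 0, 0, 0],
    [0, 0, 0, 0],
  ],
)

```text
t: 9.7
eef_pos: [574.4, 72.2, 240.6]
tcp_rot: [1.837, 1.571, 0.224]
ft_force: [-0.2, 0.5, 0.5]
opening: 0.379
```

Run:
```python
from h import *
s=state();print(s['t'],s['opening']*95,s['ft_force'],s['moment']);go(F(0,0,136+106),-2.4,s)
im=read_camera('scene');cv2.imwrite('pics/s6.png',cv2.resize(im[60:340,180:470],None,fx=2,fy=2)[:,:,::-1])
```

```text
9.7 36.01023822600556 [-0.15926211  0.54974298  0.54874763] [-0.1391517   0.10984839 -0.02780621]
tool y yaw -2.44 down [ 0.  0. -1.] pos [574.4  72.2 240.6]
turn units -0.005
shift units [-0.027 -0.138 -0.006]
```

View pics/s6.png

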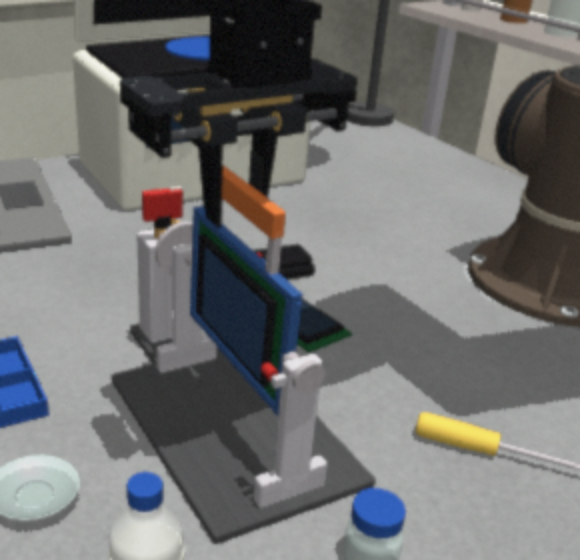

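step_arm(
  steps=[
    [0, -0.12, 0, 0],
    [0, -0.1, 0, 0],
    [0, 0, 0, 0],
  ],
)

```text
t: 10.12
eef_pos: [562.9, 72.7, 241.1]
tcp_rot: [1.939, 1.571, 0.325]
ft_force: [-0.6, 0.5, 0.7]
opening: 0.384
```

step_arm(
  steps=[
    [0, 0, 0, 0],
    [0, 0, 0, 0],
    [0, 0, 0, 0],
    [0, 0, 0, 0],
  ],
  jaw=1,
)

```text
t: 10.62
eef_pos: [563.8, 72.7, 240.9]
tcp_rot: [1.678, 1.57, 0.065]
ft_force: [2.9, 0.2, -2.3]
opening: 0.13
```

Run:
```python
from h import *
s=state();print(s['t'],s['opening']*95,s['ft_force'],s['moment']);go(F(0,0,136+106),-2.4,s)
```

```text
10.625 12.30809622847291 [ 2.87205652  0.18869215 -2.29927524] [-0.07101341 -0.83139724  0.0464829 ]
tool y yaw -2.44 down [ 0.001  0.    -1.   ] pos [563.8  72.7 240.9]
turn units -0.005
shift units [-0.022  0.074 -0.006]
```

step_arm(
  steps=[
    [0, 0, 0, 0],
    [0, 0, 0, 0],
    [0, 0, 0, 0],
    [-0.4, 0, 0, 0],
    [-0.5, 0, 0, 0],
    [-0.3, 0, 0, 0],
    [0, 0, 0, 0],
    [0, 0, 0, 0],
    [0, 0, 0, 0],
    [0, 0, 0, 0],
    [0, 0, 0, 0],
    [0, 0, 0, 0],
    [0, 0, 0, 0],
    [0, 0, 0, 0],
    [0, 0, 0, 0],
  ],
  jaw=0.6,
)

```text
t: 12.5
eef_pos: [563.3, 72.7, 300.9]
tcp_rot: [2.485, 1.571, 0.872]
ft_force: [-1.3, 0.5, -0.6]
opening: 0.399
```

Run:
```python
from h import *
s=state();print(s['t'],s['opening']*95,s['ft_force']);go(F(0,0,136+106),-2.4,s)
im=read_camera('scene');cv2.imwrite('pics/s7.png',cv2.resize(im[60:340,180:470],None,fx=2,fy=2)[:,:,::-1])
```

```text
12.5 37.87891669084548 [-1.27290974  0.54221981 -0.63974667]
tool y yaw -2.44 down [ 0.  0. -1.] pos [563.3  72.7 300.9]
turn units -0.005
shift units [ 1.178  0.084 -0.005]
```

View pics/s7.png

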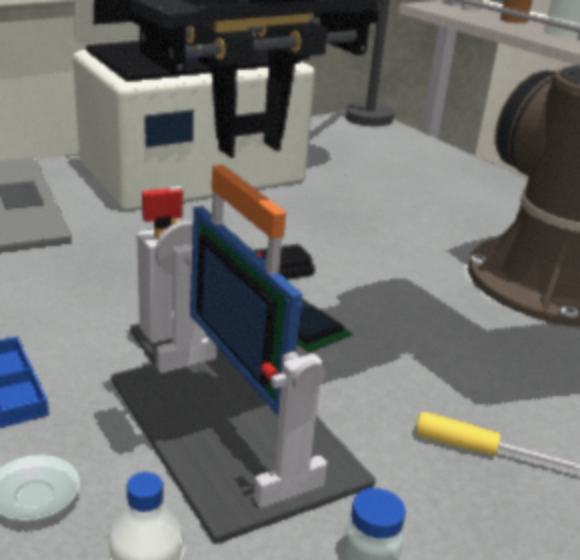

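step_arm(
  steps=[
    [0.4, 0.02, 0, 0],
    [0.5, 0, 0, 0],
    [0.28, 0, 0, 0],
    [0, 0, 0, 0],
    [0, 0, 0, 0],
  ],
)

```text
t: 13.18
eef_pos: [564.7, 72.7, 242.7]
tcp_rot: [1.686, 1.57, 0.072]
ft_force: [-0.3, 0.2, 1.2]
opening: 0.402
```

step_arm(
  steps=[
    [0, 0, 0, 0],
    [0, 0, 0, 0],
    [0, 0, 0, 0],
    [0, 0, 0, 0],
  ],
  jaw=1,
)

```text
t: 13.68
eef_pos: [564.6, 72.6, 242.1]
tcp_rot: [1.676, 1.57, 0.063]
ft_force: [0.7, -0.5, -0.3]
opening: 0.125
```

step_arm(
  steps=[
    [0, 0, 0, 0],
    [0, 0, 0, 0],
    [0, 0.15, 0, 0],
    [0, 0.12, 0, 0],
    [0.017, 0.17, 0, 0],
    [0.017, 0.17, 0, 0],
    [0.05, 0.165, 0, 0],
    [0.05, 0.165, 0, 0],
    [0.085, 0.155, 0, 0],
    [0.085, 0.155, 0, 0],
    [0, 0, 0, 0],
  ],
  jaw=0.62,
)

```text
t: 15.05
eef_pos: [627.3, 69.9, 225.9]
tcp_rot: [-1.922, 1.571, 2.748]
ft_force: [-0.6, 0.4, -0.1]
opening: 0.381
```

Run:
```python
from h import *
s=state();print(s['t'],s['opening']*95,s['ft_force']);go(F(61.1,0,136+90.9),-2.4,s)
im=read_camera('scene');cv2.imwrite('pics/s8.png',cv2.resize(im[60:340,180:470],None,fx=2,fy=2)[:,:,::-1])
```

```text
15.05 36.2197034751386 [-0.56299134  0.43580943 -0.05535624]
tool y yaw -2.44 down [-0.  0. -1.] pos [627.3  69.9 225.9]
turn units -0.006
shift units [-0.019  0.025 -0.008]
```

View pics/s8.png

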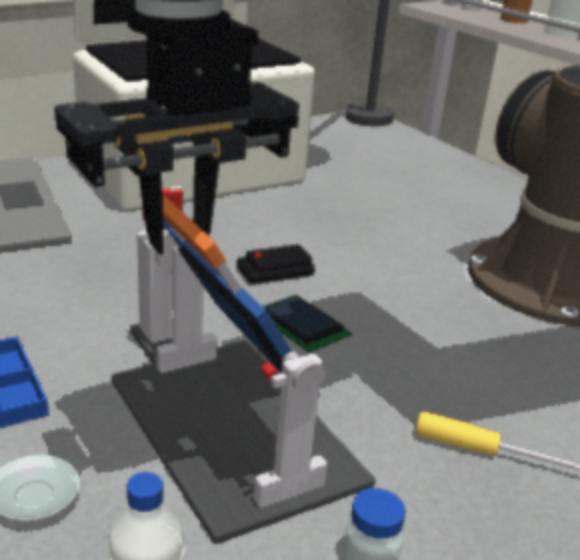

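The bar is following between the fingers, with the cradle now past upright, so I'll continue along the arc.

step_arm(
  steps=[
    [0.11, 0.145, 0, 0],
    [0.11, 0.145, 0, 0],
    [0.14, 0.125, 0, 0],
    [0.14, 0.125, 0, 0],
    [0.16, 0.1, 0, 0],
    [0, 0, 0, 0],
  ],
)

```text
t: 15.85
eef_pos: [658.9, 68.6, 192.6]
tcp_rot: [-1.589, 1.57, 3.081]
ft_force: [-0.1, 0.0, 0.6]
opening: 0.382
```

step_arm(
  steps=[
    [0.16, 0.1, 0, 0],
    [0.145, 0.065, 0, 0],
    [0.145, 0.065, 0, 0],
    [0, 0.05, 0, 0],
    [0, 0, 0, 0],
  ],
)

```text
t: 16.48
eef_pos: [671.0, 68.1, 169.6]
tcp_rot: [-1.547, 1.565, 3.123]
ft_force: [-8.6, -0.1, -3.5]
opening: 0.378
```

Run:
```python
from h import *
s=state();print(s['t'],s['opening']*95,s['ft_force']);go(F(104.6,0,136+35.5),-2.4,s)
im=read_camera('scene');cv2.imwrite('pics/s9.png',cv2.resize(im[60:340,180:470],None,fx=2,fy=2)[:,:,::-1])
```

```text
16.475 35.92731561188219 [-8.57176519 -0.1410639  -3.52863488]
tool y yaw -2.43 down [-0.006  0.    -1.   ] pos [671.   68.1 169.6]
turn units -0.004
shift units [-0.038  0.02  -0.007]
```

View pics/s9.png

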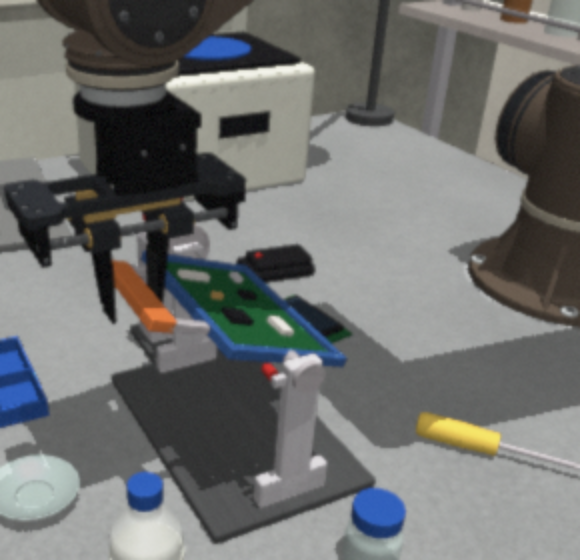

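step_arm(
  steps=[
    [0, 0.04, 0, 0],
    [0, 0.04, 0, 0],
    [0, 0, 0, 0],
  ],
)

```text
t: 16.9
eef_pos: [671.5, 68.1, 168.7]
tcp_rot: [-1.532, 1.556, 3.138]
ft_force: [-23.9, -0.5, -1.6]
opening: 0.38
```

step_arm(
  steps=[
    [0, 0.04, 0, 0],
    [0, 0.04, 0, 0],
    [0, 0, 0, 0],
  ],
)

```text
t: 17.27
eef_pos: [671.8, 68.1, 168.3]
tcp_rot: [-1.527, 1.547, -3.14]
ft_force: [-45.8, -0.5, 7.2]
opening: 0.383
```

step_arm(
  steps=[
    [0, -0.1, 0, 0],
    [0, -0.1, 0, 0],
    [0, -0.07, 0, 0],
    [0, 0, 0, 0],
    [-0.5, 0, 0, 0],
    [-0.5, 0, 0, 0],
    [-0.6, 0, 0, 0],
    [-0.6, 0, 0, 0],
    [-0.4, 0, 0, 0],
    [0, 0, 0, 0],
    [0, 0, 0, 0],
  ],
)

```text
t: 18.65
eef_pos: [667.1, 68.2, 300.1]
tcp_rot: [-1.623, 1.57, 3.047]
ft_force: [-0.4, 0.2, -0.6]
opening: 0.38
```

Run:
```python
from h import *
s=state();print(s['t'],s['joints'].round(3),s['ft_force']);go(F(0,-178,320),87.6-8,s)
im=read_camera('scene');cv2.imwrite('pics/s10f.png',im[:,:,::-1]);cv2.imwrite('pics/s10.png',cv2.resize(im[120:320,200:370],None,fx=3,fy=3,interpolation=cv2.INTER_CUBIC)[:,:,::-1])
C=cam('scene')
for a in(2.5,2.6,2.7,2.8,2.9):
    def P(x,y,n):
        u=proj(C,F(x*np.cos(a)+n*np.sin(a),y,150-x*np.sin(a)+n*np.cos(a)));return ((u-[200,120])*3).round(0).tolist()
    print(a,'near',P(62,94,0),P(62,-94,0),'far',P(-62,94,0),P(-62,-94,0),'bar',P(-106,57,0),P(-106,-57,0))
```

```text
18.65 [0.003 0.496 1.319 0.    1.328 0.046] [-0.42454803  0.2214506  -0.63670575]
tool y yaw -2.44 down [-0.001  0.    -1.   ] pos [667.1  68.2 300.1]
turn units -10.255
shift units [-0.395 -3.795 -1.48 ]
2.5 near [441.0, 390.0] [294.0, 245.0] far [298.0, 322.0] [163.0, 176.0] bar [208.0, 260.0] [131.0, 172.0]
2.6 near [447.0, 381.0] [299.0, 238.0] far [292.0, 332.0] [158.0, 184.0] bar [198.0, 277.0] [122.0, 187.0]
2.7 near [452.0, 372.0] [303.0, 231.0] far [287.0, 341.0] [154.0, 193.0] bar [190.0, 294.0] [115.0, 202.0]
2.8 near [457.0, 363.0] [306.0, 223.0] far [282.0, 351.0] [151.0, 201.0] bar [183.0, 311.0] [109.0, 218.0]
2.9 near [461.0, 354.0] [309.0, 215.0] far [279.0, 361.0] [148.0, 210.0] bar [178.0, 328.0] [105.0, 234.0]
```

View pics/s10.png

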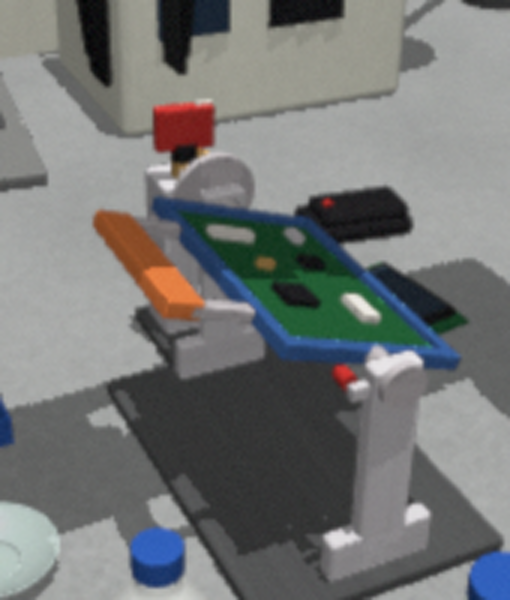

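The cradle corners at (457,362) and (283,355) match the 2.80 prediction, so it is at the stop. Next is the knob.

step_arm(
  steps=[
    [-0.04, 0, 0, -1],
    [-0.04, 0, 0, -1],
    [-0.04, 0, 0, -1],
    [-0.04, 0, 0, -1],
    [-0.04, 0, 0, -1],
    [-0.04, 0, 0, -1],
    [-0.04, 0, 0, -1],
    [-0.04, 0, 0, -1],
    [-0.04, 0, 0, -1],
    [-0.04, 0, 0, -1],
    [0, 0, 0, -0.25],
  ],
)

```text
t: 20.08
eef_pos: [667.2, 68.3, 320.3]
tcp_rot: [-3.027, 1.57, 3.075]
ft_force: [0.4, -0.3, -0.0]
opening: 0.38
```

step_arm(
  steps=[
    [0, -0.42, -0.16, 0],
    [0, -0.42, -0.165, 0],
    [0, -0.42, -0.165, 0],
    [0, -0.42, -0.165, 0],
    [0, -0.42, -0.165, 0],
    [0, -0.42, -0.165, 0],
    [0, -0.42, -0.165, 0],
    [0, -0.42, -0.165, 0],
    [0, -0.42, -0.165, 0],
    [0, 0, 0, 0],
    [0, 0, 0, 0],
  ],
)

```text
t: 21.45
eef_pos: [560.3, -104.2, 321.2]
tcp_rot: [0.867, 1.57, 0.684]
ft_force: [-0.4, -0.5, 0.9]
opening: 0.379
```

Run:
```python
from h import *
s=state();print(s['t'],s['joints'].round(3),s['ft_force'])
im=read_camera('wrist');cv2.imwrite('pics/w11.png',im[:,:,::-1])
it=read_camera('top');cv2.imwrite('pics/t11.png',cv2.resize(it[150:290,150:400],None,fx=3.2,fy=3.2,interpolation=cv2.INTER_CUBIC)[:,:,::-1])
go(F(0,-178,180),79.6,s)
C=cam('wrist',s)
for a,c,r,m in comps(red(im),15)[:4]: print(a,c.round(1),r[1],r[2],[onz(C,p,196)[:2].round(1).tolist() for p in cv2.boxPoints(r)],onz(C,c,196).round(1))
print(F(0,-178,196),proj(C,F(0,-178,196)))
```

```text
21.45 [-0.3    0.321  1.544  0.     1.276 -1.688] [-0.43807419 -0.51518899  0.94070778]
tool y yaw 79.54 down [ 0.  0. -1.] pos [ 560.3 -104.2  321.2]
turn units -0.007
shift units [ 2.824e+00 -1.700e-02 -2.000e-03]
398 [274.2 199.3] (45.0, 12.0) 90.0 [[534.3, -106.9], [536.4, -95.6], [580.7, -103.7], [578.6, -115.4]] [ 559.9 -105.7  196. ]
49 [180.7  49.8] (8.0, 5.0) 90.0 [[410.4, -162.7], [411.1, -158.5], [417.3, -160.1], [416.5, -164.4]] [ 413.7 -161.2  196. ]
[ 560.04613364 -105.04386376  196.        ] [274.84293144 199.36565049]
```

View pics/w11.png

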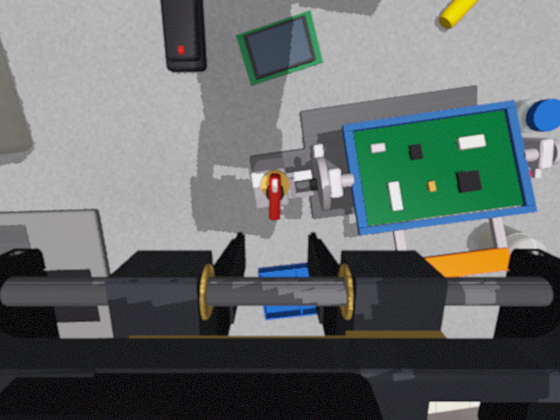

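View pics/t11.png

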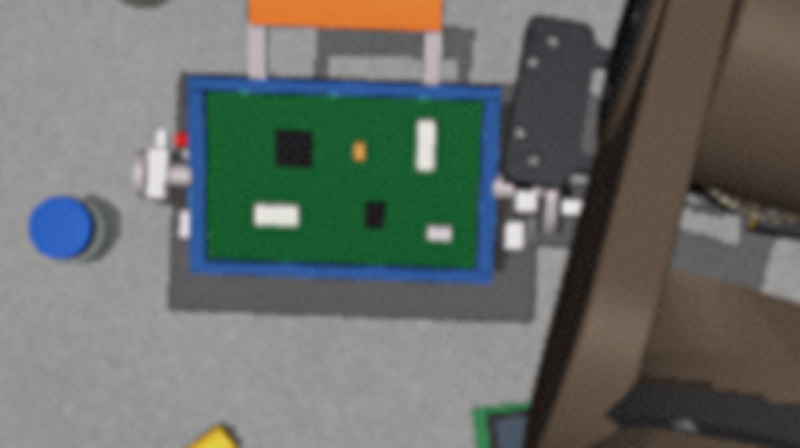

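The knob is at (274,199) in the wrist view, white mark on the -x end and in line with the jaws. That puts its angle at about 0.14 rad and its centre at (560,-105.5).

step_arm(
  steps=[
    [0.5, -0.02, 0, 0],
    [0.5, 0, 0, 0],
    [0.5, 0, 0, 0],
    [0.5, 0, 0, 0],
    [0.5, 0, 0, 0],
    [0.35, 0, 0, 0],
    [0.2, 0, 0, 0],
    [0, 0, 0, 0],
    [0, 0, 0, 0],
  ],
)

```text
t: 22.68
eef_pos: [560.4, -105.1, 169.3]
tcp_rot: [-0.012, 1.57, -0.194]
ft_force: [0.8, 1.1, 0.9]
opening: 0.38
```

step_arm(
  steps=[
    [0, 0, 0, 0],
    [0, 0, 0, 0],
    [0, 0, 0, 0],
    [0, 0, 0, 0],
  ],
  jaw=1,
)

```text
t: 23.18
eef_pos: [560.0, -105.7, 168.9]
tcp_rot: [-1.07, 1.57, -1.252]
ft_force: [-2.3, -4.8, 2.2]
opening: 0.125
```

Run:
```python
from h import *
s=state();print(s['t'],s['opening']*95,s['ft_force'],s['moment']);go(F(0,-178,168),79.6,s)
im=read_camera('scene');cv2.imwrite('pics/s12.png',cv2.resize(im[60:260,180:380],None,fx=3,fy=3)[:,:,::-1])
```

```text
23.175 11.917481007686785 [-2.30745298 -4.81677287  2.19421912] [-0.82998285  0.32021942  0.00264077]
tool y yaw 79.57 down [ 0.    -0.001 -1.   ] pos [ 560.  -105.7  168.9]
turn units -0.004
shift units [ 0.019  0.014 -0.002]
```

View pics/s12.png

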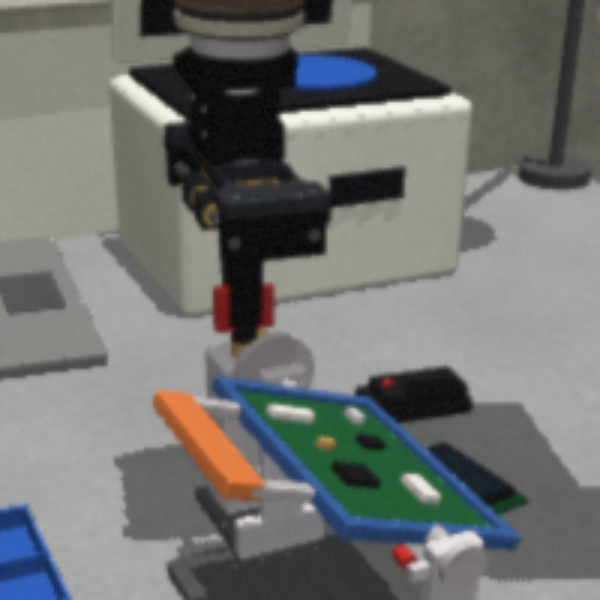

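step_arm(
  steps=[
    [0, 0, 0, 0.7],
    [0, 0, 0, 0.7],
    [0, 0, 0, 0.7],
    [0, 0, 0, 0.7],
    [0, 0, 0, 0.7],
    [0, 0, 0, 0.7],
    [0, 0, 0, 0.7],
    [0, 0, 0, 0.7],
    [0, 0, 0, 0.7],
    [0, 0, 0, 0.7],
    [0, 0, 0, 0.7],
    [0, 0, 0, 0.7],
    [0, 0, 0, 0.7],
    [0, 0, 0, 0.7],
    [0, 0, 0, 0.45],
    [0, 0, 0, 0],
    [0, 0, 0, 0],
  ],
)

```text
t: 25.35
eef_pos: [559.0, -106.7, 168.9]
tcp_rot: [-0.716, 1.568, -2.329]
ft_force: [-8.5, -11.7, 4.3]
opening: 0.126
```

Run:
```python
from h import *
s=state();print(s['t'],s['opening']*95,s['ft_force'],s['moment']);go(F(0,-178,168),-2.4,s)
```

```text
25.35 11.979241553324 [ -8.52171481 -11.66685698   4.32681347] [-2.35891714  1.6174462   0.05692035]
tool y yaw -2.42 down [-0.002 -0.002 -1.   ] pos [ 559.  -106.7  168.9]
turn units -0.002
shift units [ 0.018  0.02  -0.033]
```

step_arm(
  steps=[
    [0, 0, 0, 0],
    [0, 0, 0, 0],
    [0, 0, 0, 0],
    [-0.4, 0, 0, 0],
    [-0.5, 0, 0, 0],
    [-0.5, 0, 0, 0],
    [-0.5, 0, 0, 0],
    [-0.5, 0, 0, 0],
    [-0.6, 0, 0, 0],
    [0, 0, 0, 0],
    [0, 0, 0, 0],
  ],
  jaw=0.6,
)

```text
t: 26.72
eef_pos: [559.7, -105.0, 317.8]
tcp_rot: [-2.003, 1.57, 2.667]
ft_force: [0.3, -0.3, -0.8]
opening: 0.399
```

Run:
```python
from h import *
s=state();print(s['t'],s['joints'].round(3),s['ft_force'])
im=read_camera('wrist');cv2.imwrite('pics/w13.png',im[:,:,::-1])
sc=read_camera('scene');cv2.imwrite('pics/s13.png',cv2.resize(sc[120:320,200:370],None,fx=3,fy=3,interpolation=cv2.INTER_CUBIC)[:,:,::-1])
C=cam('wrist',s);go(F(0,-178,168),-2.4,s)
for a,c,r,m in comps(red(im),15)[:3]:
    p=np.array([onz(C,q,196)[:2] for q in np.argwhere(m)[:,::-1]]);e,v=np.linalg.eigh(np.cov(p.T));print(a,c.round(1),r[1],r[2],[onz(C,p,196)[:2].round(1).tolist() for p in cv2.boxPoints(r)],onz(C,c,196).round(1),'axis yaw',np.degrees(np.arctan2(*v[::-1,1])))
x=im[140:270,200:360];cv2.imwrite('pics/w13z.png',cv2.resize(x,None,fx=4,fy=4,interpolation=cv2.INTER_CUBIC)[:,:,::-1])
```

```text
26.725 [-0.301  0.323  1.55   0.     1.27  -0.259] [ 0.30206116 -0.29900513 -0.78888721]
tool y yaw -2.43 down [-0.001  0.    -1.   ] pos [ 559.7 -105.   317.8]
turn units -0.004
shift units [2.997 0.009 0.003]
393 [275.4 202.1] (45.0, 12.0) 90.0 [[554.7, -80.9], [566.1, -81.4], [564.4, -126.2], [552.6, -125.7]] [ 559.7 -105.7  196. ] axis yaw 87.59566452001313
40 [157.6 240.3] (5.0, 7.0) 90.0 [[436.8, -137.6], [443.8, -137.9], [443.1, -143.2], [436.0, -142.9]] [ 440.1 -140.2  196. ] axis yaw 176.99420384975969
```

View pics/w13z.png

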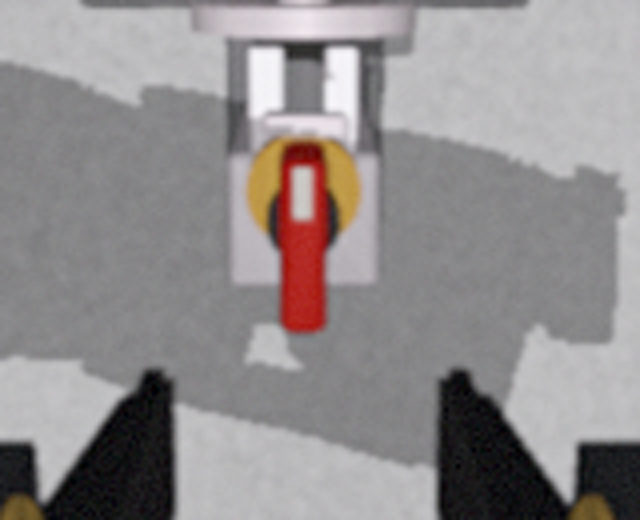

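View pics/s13.png

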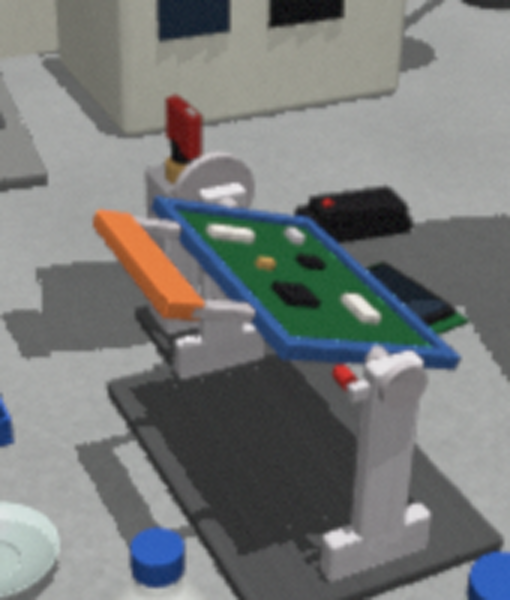

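The white mark and the cam's high side point straight at the follower, the bar's axis lies along frame +y at 87.6°, and the cradle hasn't moved. I'm handing in.

```bash
python3 -c "
from cell import *
print(job_done()); print(state()['t'])"
```

```text
the job is handed in; nothing more can be done
None
the job is handed in; nothing more can be done
```

The job is done and handed in at about 27 s of the 67 s allowed; no verdict was given.

- **Standing up:** I gripped the orange bar, raised the module to upright, let go and lifted the fingers clear. The picture after more than a second showed it standing alone.
- **Laying over:** I gripped the bar again, then guided it over between loosely closed fingers. At the end the force rose from 24 to 46 N with almost no movement. The cradle corners then matched the 2.80 rad prediction, so it is on its stop, back side up.
- **Locking:** I gripped the red knob, turned it about 82° clockwise and released it. The wrist picture shows the white mark and the cam's high side straight at the follower. The bar lies along the frame's +y to within measurement error, so about 1.57 rad. I judged the follower to be fully in from this; its travel was not measured directly.

**What went wrong:** on the first lift the bar slipped toward the fingertips at about 0.68 rad. The wrist force peaked near 70 N, below the 120 N limit. I opened the fingers there, re-centred and carried on, so there was one extra release below 45° before the upright one.

The last force reading was about zero, and the cradle had not moved in the last scene picture. The pictures showed no bystander moved, but I did not measure them one by one.

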